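Set the heat press timer and start it

ROBOT

A 6-joint arm with a two-finger parallel gripper is mounted at the origin on the work surface. World frame = base frame: x ahead of the robot, y to its left, z up, the work surface at z = 0. Lengths are in m, angles in rad, forces in N, time in s.
With the tool pointing down it reaches from about 0.325 to 0.775 m from the base axis. Payload 9.3 kg.
Tool frame: the origin (TCP) lies midway between the tips of the shut fingers; the grasp point (between the pads) lies 19 mm behind it; x points along the fingers, y is the direction in which the jaws open and shut, and the axes are right-handed (so a half turn about x gives the same grasp; the last joint's range is limited). The gripper opens to 85 mm and grips with 20 to 120 N. Pads are 22 mm wide; open, the fingers measure 114 mm over their backs; the gripper's body (76 mm by 85 mm) begins 54 mm behind the grasp point. The pads swing forward as they close: fully open they stand 13 mm farther back than shut.
Start: joints at [-1.33, 0.259, 0.021, 1.334, 0, 1.418], TCP at [0.211, -0.508, 0.231] pointing down, gripper open.
Joint ranges: [-3.04, 3.04], [-0.91, 1.82], [-1.04, 1.36], [-1.92, 1.95], [-1.52, 1.45], [-3.14, 3.14]. Speed limits (rad/s): [2.22, 2.22, 2.79, 3.14, 3.14, 3.14].

INTERFACE

Orientations are given as a unit quaternion [w, x, y, z].
In Python, from rig import bot, kinematics, grab_frame, camera_info gives the robot as it stands. Calls block until the motion is done:
- bot.move_pose(position, orientation): joint-space move of the TCP to a pose.
- bot.servo_line(position, orientation=None, feed=0.15, contact_N=None): straight line of the TCP; orientation=None keeps the orientation; feed is the mean speed in m/s. With contact_N (N) it stops when the force on the tool has changed by that much, and returns True; else False.
- bot.move_j(angles): joint-space move.
- bot.grip(opening, effort=None): finger opening in m; effort is the grip in N (None keeps the last); returns when the fingers have stopped.
- bot.dwell(seconds).
- kinematics.solve_ik(position, orientation): joint angles nearest the present ones, or None.
- bot.sense(): the state.
- grab_frame(name): name is "scene" or "top" or "wrist"; returns (picture, depth): 480x640x3 uint8, red, green, blue; 480x640 float32, m along the optical axis (not along the pixel's ray), 0 where there is no reading.
- camera_info(name): a dict with "intrinsics" (3x3 intrinsics, pixels), "extrinsics" (4x4, takes a point from camera to world coordinates). Camera axes: x right, y down, z forward; pixel columns grow to the right and rows downward; lengths in m; the calibration is good to about 2 mm. A picture is of the moment at which its call begins: read the wrist's pose just before it. camera_info takes no time and is no camera call; for the wrist camera it gives the pose at the moment of the call.
A pose or a line that the arm cannot do raises bot.PlanningError and nothing moves.
- bot.job_done(): hands the job in, once; it reports no verdict.
The state is a dict: "time": time; "joint_pos": joint angles; "dq": joint speeds; "joint_efforts": joint torques, N m; "eef_pos": TCP position; "ee_rot": TCP orientation; "wrist_force": force on the tool from outside, world axes, zero at the start; "ft_torque": the same for the moment, N m; "width": finger opening in m.
Only numpy, scipy, OpenCV 4.12 (cv2) and the standard library are available. Lean on these libraries where they do the work, as an engineer would, in place of code of your own. Each camera call takes 0.05 s, during which the arm holds its last target. There are 200 camera calls.

TASK

Set the timer on the heat press console to its fifth mark: turn the large dial with the bar grip clockwise, counting its clicks, until its pointer rests in the click at the fifth of the eight marks, counted clockwise from the first. Then push the console's start button right down and let it come up again. Leave the small round pressure knob as it is set.

Things in the scene. Friction and masses are not known exactly. Their poses are not given: they have to be found in the camera images.
- timer_dial (a joint): Timer dial angle, rad, growing clockwise seen from above. Detent clicks every 20 degrees (0.349), one at each of eight black marks: 0 at the first (most anticlockwise), 2.443 at the eighth, stops just beyond. Starts at rest in the first, second or third click. A sprung plunger draws it to the nearest click when let go; moving on one click takes about 0.12 N m.
- timer_dial_grip (a point): On the dial's upright axis, turning with it. Black skirt 52 mm across; on it a bar to pinch from above, 46 mm long, 14 thick, 31 high. Point: 22 mm above the skirt, 9 below the bar's top, 36 above the console. x along the bar to the pointer end (white line on the bar, white pointer on the skirt), y across the bar, z up. Aluminium scale plate 96 mm across.
- start_button_top (a point): Centre of the top of the start button: plain steel, 30 mm across, in a black housing. Sprung: goes down 6 mm, fully down at 5 N. z up. The fixed console is a dark steel box 240 x 380 mm, 50 mm high, with three controls in a row 120 mm apart, in varying order: the dial, this button and a small round knob.
- pressure_knob_mark (a point): White mark on top of the round fluted pressure knob (38 mm across, 26 mm high, held by friction), 16 mm out from the knob's axis along x of this frame, z up. Not to be turned: the mark must stay within 5 mm of where it was.

How it is judged:
By the outcome, as a careful person would: the job done as asked, in the order asked, and still so for the second after the job is handed in, with the robot touching nothing.
It also fails if it takes over 45 s, if anything falls off the work surface, if the arm or the gripper's body presses on something with over 40 N, if the wrist force passes 120 N, or if a joint passes its speed limit or range.

## Working session

There is one attempt and no reset: what is moved stays moved. The work goes in short steps, each a Python script; the robot and the scene stay as the last script left them, time stands still between calls to the robot, and variables do not carry over. Pictures are saved under pics/ and viewed, about 8 in all and at most 12, crops included, and the job is handed in when it is done.

```bash
ls; mkdir -p pics
python3 - <<'E'
from rig import *
import cv2
for n in("top","scene"):
    p,d=grab_frame(n); cv2.imwrite(f"pics/{n}0.png",p[:,:,::-1]); c=camera_info(n); print(n,c["intrinsics"],c["extrinsics"])
print(bot.sense())
E
```

```text
pics
top [[518.57939182   0.         319.04069182]
 [  0.         518.57939182 242.33560372]
 [  0.           0.           1.        ]] [[-0.21728071 -0.95314824  0.21046976  0.44273483]
 [-0.97610098  0.21305066 -0.04285201  0.05714398]
 [-0.0039964  -0.21475065 -0.97666073  0.7902835 ]
 [ 0.          0.          0.          1.        ]]
scene [[451.59038269   0.         321.30853119]
 [  0.         451.59038269 247.87093838]
 [  0.           0.           1.        ]] [[ 0.46657567  0.46802013 -0.75050937  1.07676516]
 [ 0.88446275 -0.24138764  0.39932149 -0.2270154 ]
 [ 0.00572681 -0.85011127 -0.52657197  0.47510192]
 [ 0.          0.          0.          1.        ]]
{'time': 0.1, 'joint_pos': array([-1.32958740e+00,  2.59156299e-01,  2.07954191e-02,  1.33373032e+00,
        3.42930546e-05,  1.41819984e+00]), 'dq': array([-0.00015828, -0.00104981,  0.00345956,  0.00059687, -0.0012542 ,
       -0.0005008 ]), 'joint_efforts': array([ 5.43348186e-03, -5.56697023e+01,  3.45067871e+01,  1.17013848e-02,
       -1.41032151e-04, -1.04304098e-05]), 'eef_pos': array([ 0.21097739, -0.50762361,  0.23069893]), 'ee_rot': array([-0.13787537, -0.6934352 , -0.13879116,  0.69345153]), 'wrist_force': array([-1.42797522, -0.53248562,  0.02652273]), 'ft_torque': array([ 0.04647805,  0.00634592, -0.00981626]), 'width': 0.08526864265588147}
```

View pics/top0.png

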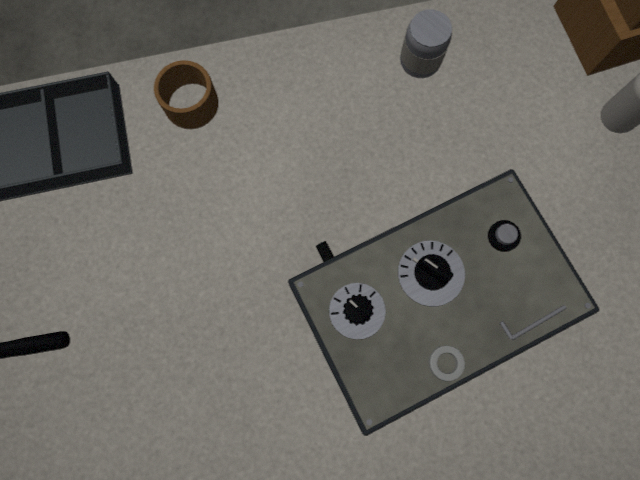

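The top view shows the round knob at about (358,310), the dial at (432,272) and the button at (507,234). I'll enlarge the dial and measure it.

```bash
cat > h.py <<'E'
import numpy as np, cv2
from rig import *
def ray(n,u,v,z,c=None):
    c=c or camera_info(n);K=c["intrinsics"];T=c["extrinsics"]
    d=T[:3,:3]@np.linalg.solve(K,[u,v,1.]);o=T[:3,3];return o+d*(z-o[2])/d[2]
def proj(p,c):
    T=c["extrinsics"];q=c["intrinsics"]@(T[:3,:3].T@(np.asarray(p)-T[:3,3]));return q[:2]/q[2]
def quat(yaw):  # tool x down, tool y (jaw axis) at yaw
    from scipy.spatial.transform import Rotation as R
    x=np.array([0,0,-1.]);y=np.array([np.cos(yaw),np.sin(yaw),0])
    q=R.from_matrix(np.c_[x,y,np.cross(x,y)]).as_quat();return q[[3,0,1,2]]
E
python3 - <<'E'
from h import *
p=cv2.imread("pics/top0.png")
cv2.imwrite("pics/topcrop.png",cv2.resize(p[190:350,320:530],None,fx=3.7,fy=3.7,interpolation=cv2.INTER_CUBIC))
# plates: bright blobs
g=cv2.cvtColor(p,cv2.COLOR_BGR2GRAY)
for nm,u,v,z in(("dial plate",432,272,.05),("knobplate",358,310,.05),("button",508,234,.07)): print(nm,ray("top",u,v,z))
_,d=grab_frame("top")
c=camera_info("top")
for u,v in((432,272),(450,255),(358,310),(508,234),(470,320),(475,285)):
    z=d[v,u];P=c["extrinsics"][:3,:3]@(np.linalg.solve(c["intrinsics"],[u,v,1])*z)+c["extrinsics"][:3,3];print(u,v,P.round(4))
E
```

```text
dial plate [ 0.52396995 -0.12480788  0.05      ]
knobplate [ 0.49413504 -0.00796136  0.05      ]
button [ 0.55108652 -0.23989735  0.07      ]
432 272 [ 0.5201 -0.1161  0.0853]
450 255 [ 0.5418 -0.1555  0.0548]
358 310 [ 0.4919 -0.0051  0.0826]
508 234 [ 0.5509 -0.2394  0.0712]
470 320 [ 0.446  -0.1588  0.0512]
475 285 [ 0.4922 -0.1796  0.0513]
```

View pics/topcrop.png

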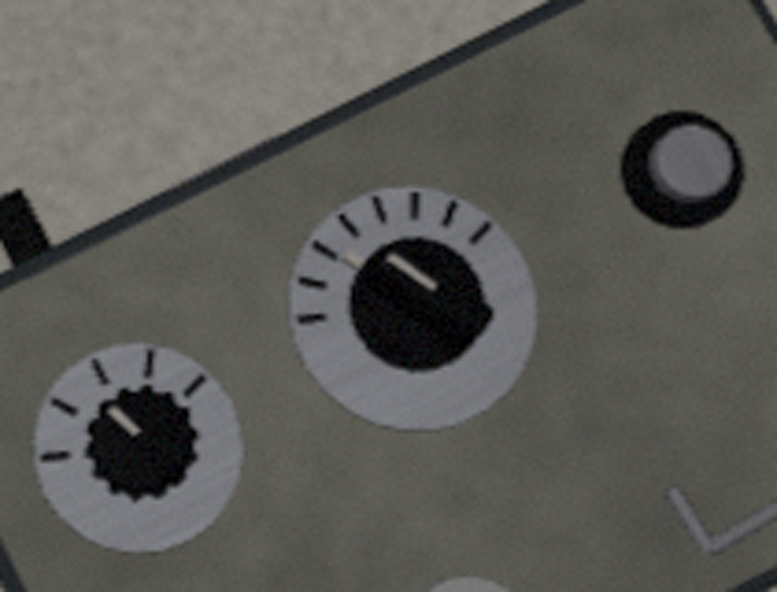

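Eight marks run clockwise from (312,319) to (483,232) in the crop. The pointer at (350,260) lines up with the third mark at (326,251), so the dial needs two clicks. I'll check this with the wrist camera.

Run:
```python
from h import *
f=lambda a,b,z:ray("top",320+a/3.7,190+b/3.7,z)[:2]
M=np.array([f(a,b,.0515) for a,b in[(312,319),(313,283),(326,251),(349,225),(380,208),(415,205),(451,212),(483,232)]])
C,r=cv2.minEnclosingCircle(M.astype(np.float32))
A=np.c_[2*M,np.ones(8)];s=np.linalg.lstsq(A,(M**2).sum(1),rcond=None)[0];C=s[:2]
print("C",C,np.degrees(np.arctan2(*(M-C).T[::-1])).round(1))
P=f(352,261,.0645)-C;print("ptr",np.degrees(np.arctan2(P[1],P[0])))
W=f(388,256,.095)-f(435,288,.095);th=np.arctan2(W[1],W[0]);print("line",np.degrees(th))
for k in(1,-1):
  for dz in(0,-40):
    q=kinematics.solve_ik([*C,.2],quat(th+k*np.pi/2+np.radians(dz)));print(k,dz,q)
q=kinematics.solve_ik([C[0],C[1],.2],quat(th+np.pi/2))
bot.move_pose([C[0],C[1],.22],quat(th-np.pi/2))
bot.dwell(.3)
c=camera_info("wrist");p,d=grab_frame("wrist");cv2.imwrite("pics/w0.png",p[:,:,::-1]);np.save("w0.npy",c,allow_pickle=True)
print(proj([*C,.095],c),bot.sense()["time"],bot.sense()["eef_pos"])
```

```text
C [ 0.52262146 -0.12451181] [ 84.5  64.3  44.6  24.7   4.6 -15.  -35.3 -56. ]
ptr 46.89400823656384
line 41.88001048947045
1 0 [-0.39012715  0.24786626 -0.07326719  1.24966287  0.         -1.12107122]
1 -40 [-0.39012715  0.24786626 -0.07326719  1.24966287  0.         -0.42293952]
-1 0 [-0.39012715  0.24786626 -0.07326719  1.24966287  0.          2.02052143]
-1 -40 [-0.39012715  0.24786626 -0.07326719  1.24966287  0.          2.71865313]
[318.73557338 228.47386764] 2.3 [ 0.52252879 -0.12490782  0.21996298]
```

View pics/w0.png

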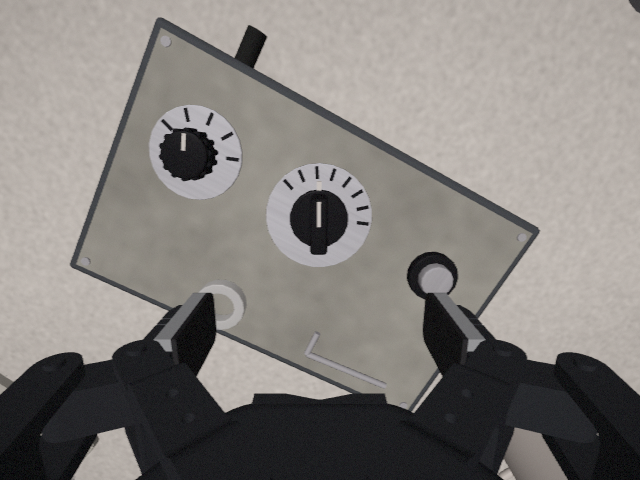

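The wrist view confirms it. The skirt pointer (319,185) faces the third of eight marks (317,173), and the bar stands upright at column 319. The button is at (435,280) and the knob at (187,153). I'll refine the centre and angle, then grasp.

Run:
```python
from h import *
c=np.load("w0.npy",allow_pickle=True).item()
r=lambda u,v,z:ray("",u,v,z,c)[:2]
g=cv2.imread("pics/w0.png",0)
m=((g>150)&(g<256)).astype(np.uint8)
C=r(319,215,.0515);print("plate C",C)
a,b=r(319,202,.095),r(319,227,.095);W=a-b;print("line deg",np.degrees(np.arctan2(W[1],W[0])))
print("bar ends top",r(319,190,.095),r(319,254,.095),"mid",(r(319,191,.095)+r(319,254,.095))/2)
M=np.array([r(u,v,.0515) for u,v in[(288,184),(302,174),(317,172),(333,175),(348,181),(357,191),(363,207),(362,223)]])
A=np.c_[2*M,np.ones(8)];C2=np.linalg.lstsq(A,(M**2).sum(1),rcond=None)[0][:2];print("C2",C2,np.degrees(np.arctan2(*(M-C).T[::-1])).round(1))
print("button",r(435.5,281,.0712),"knob",r(187,153,.076),r(183,142,.076))
```

```text
plate C [ 0.52418772 -0.12340099]
line deg 41.8962005368155
bar ends top [ 0.54538733 -0.10436879] [ 0.50697697 -0.13882784] mid [ 0.52589653 -0.12185455]
C2 [ 0.52359311 -0.12426944] [ 86.4  64.   44.5  22.9   2.  -15.4 -37.6 -58.8]
button [ 0.55212991 -0.23892242] knob [ 0.49505923 -0.00780104] [ 4.99820105e-01 -4.20306021e-04]
```

Run:
```python
from h import *
C=[.5238,-.1240];th=np.radians(43)-np.pi/2
def s(t):
    x=bot.sense();print(t,round(x["time"],2),x["eef_pos"].round(4),x["wrist_force"].round(1),x["ft_torque"].round(3),round(x["width"],4),x["joint_pos"][5].round(3))
bot.grip(.045,40)
bot.move_pose([*C,.15],quat(th));s("pre")
print(bot.servo_line([*C,.070],feed=.08,contact_N=8));s("down")
bot.grip(.0,40);s("grip")
for a in range(5,41,5):
    bot.move_pose([*C,.070],quat(th-np.radians(a)));s(a)
bot.dwell(.2);c=camera_info("wrist");p,d=grab_frame("wrist");cv2.imwrite("pics/w1.png",p[:,:,::-1]);p,d=grab_frame("top");cv2.imwrite("pics/top1.png",cv2.resize(p[190:350,320:530],None,fx=3.7,fy=3.7)[:,:,::-1])
```

```text
pre 3.16 [ 0.5234 -0.1238  0.1502] [ 0.4 -0.5  0.9] [-0.005 -0.04   0.022] 0.0447 2.003
False
down 4.31 [ 0.5241 -0.1241  0.0705] [-0.9 -0.4  0.2] [ 0.036 -0.017 -0.043] 0.0447 2.003
grip 4.68 [ 0.5235 -0.1237  0.0705] [-3.8  2.1  5.3] [0.437 0.615 0.087] 0.0135 2.003
5 4.93 [ 0.5235 -0.1236  0.0705] [-3.6  2.5  4.8] [0.484 0.578 0.001] 0.0133 2.091
10 5.18 [ 0.5235 -0.1236  0.0705] [-3.5  3.   5.5] [ 0.449  0.546 -0.115] 0.0133 2.178
15 5.43 [ 0.5234 -0.1236  0.0705] [-3.3  2.7  5.5] [ 0.518  0.627 -0.03 ] 0.0137 2.265
20 5.68 [ 0.5234 -0.1235  0.0705] [-2.6  3.6  6.2] [0.531 0.652 0.045] 0.0131 2.352
25 5.93 [ 0.5234 -0.1235  0.0705] [-3.4  2.1  5.6] [0.589 0.708 0.15 ] 0.0131 2.44
30 6.18 [ 0.5233 -0.1234  0.0705] [-4.  3.  6.] [ 0.542  0.603 -0.073] 0.0135 2.527
35 6.43 [ 0.5233 -0.1234  0.0705] [-3.5  3.5  6.6] [ 0.655  0.606 -0.078] 0.0133 2.614
40 6.68 [ 0.5233 -0.1233  0.0705] [-3.9  3.1  6. ] [ 0.718  0.663 -0.021] 0.0131 2.701
```

View pics/w1.png

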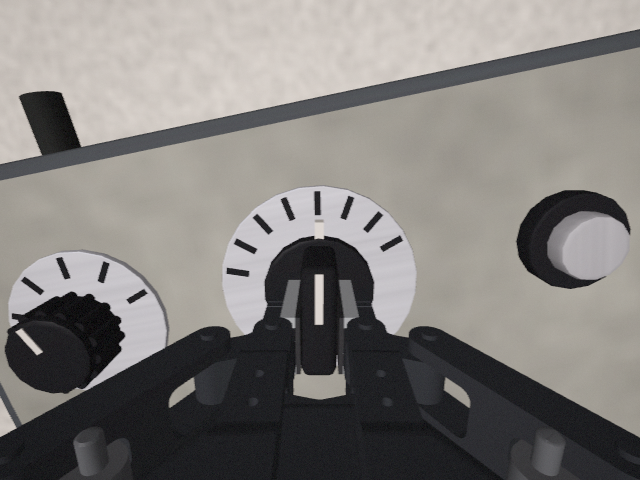

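The pointer (319,230) now stands at the fifth mark (317,203), with marks 1–4 to its left and 6–8 to its right. Next I'll release the dial, raise the arm, shut the fingers and press the button.

Run:
```python
from h import *
C=[.5238,-.1240];B=[.5517,-.2393]
def s(t):
    x=bot.sense();print(t,round(x["time"],2),x["eef_pos"].round(4),x["wrist_force"].round(1),round(x["width"],4))
bot.grip(.045);s("rel")
bot.servo_line([*C,.16],feed=.12);bot.grip(0,40)
bot.dwell(.2);c=camera_info("wrist");p,d=grab_frame("wrist");cv2.imwrite("pics/w2.png",p[:,:,::-1])
bot.move_pose([*B,.11],quat(np.radians(3)-np.pi/2));bot.dwell(.2);s("above")
print(bot.servo_line([*B,.055],feed=.02,contact_N=12));s("pressed")
bot.dwell(.3);s("hold")
p,d=grab_frame("scene");cv2.imwrite("pics/s1.png",p[:,:,::-1])
bot.servo_line([*B,.16],feed=.06);s("up")
bot.move_pose([.40,-.33,.25],quat(np.radians(3)-np.pi/2));bot.dwell(.2);s("away")
p,d=grab_frame("top");cv2.imwrite("pics/top2.png",cv2.resize(p[190:350,320:530],None,fx=3.7,fy=3.7,interpolation=cv2.INTER_CUBIC)[:,:,::-1])
```

```text
rel 7.39 [ 0.5239 -0.1241  0.07  ] [ 1.  -0.1 -0.4] 0.045
above 9.82 [ 0.5519 -0.2385  0.1107] [-0.3  0.2 -0.2] -0.0001
True
pressed 11.78 [ 0.5518 -0.2393  0.0661] [-1.   0.8  6.3] 0.0001
hold 12.08 [ 0.5517 -0.2393  0.0661] [-1.1  1.6  8.2] 0.0001
up 13.86 [ 0.5516 -0.2392  0.1596] [ 0.1 -0.1 -0.6] -0.0001
away 14.87 [ 0.4009 -0.3293  0.249 ] [-0.3 -0.2  0.6] 0.0001
```

View pics/top2.png

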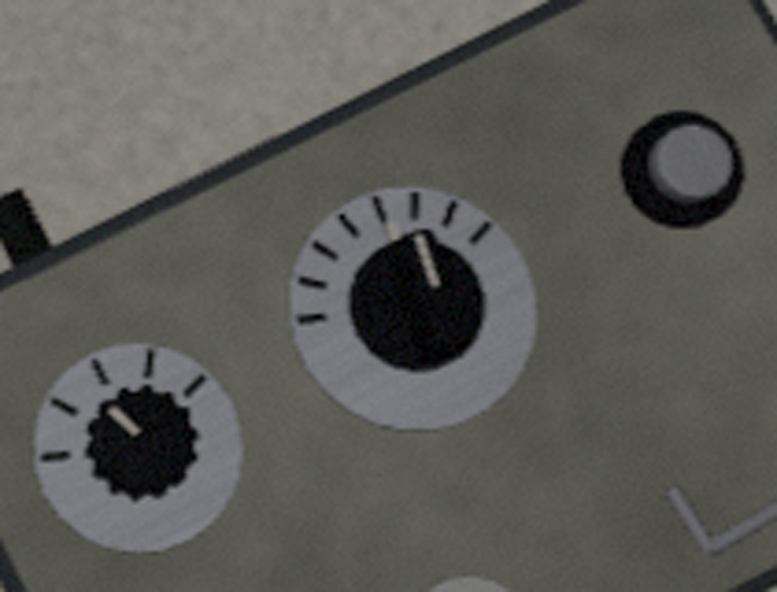

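View pics/s1.png

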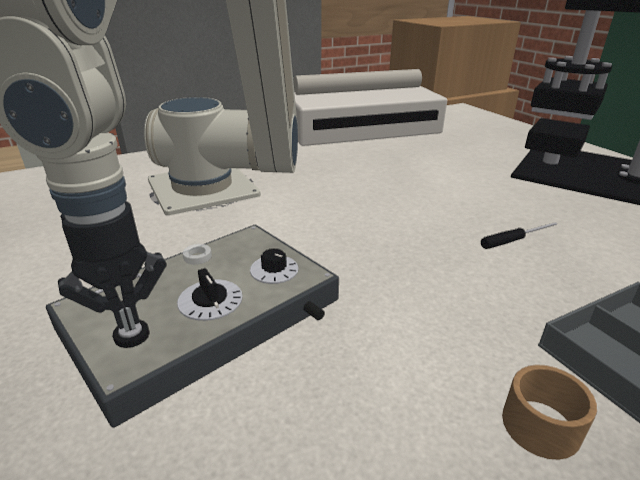

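The pointer (391,232) lines up with the fifth mark (380,208). The knob's mark is where it was, at (122,418), and the button is back up. During the press, the fingertips sat on the button with about 8 N held, and 5 N is enough to push it fully down. I'll hand it in.

```bash
python3 -c "
from rig import *
bot.job_done()"
```

```text
the job is handed in; nothing more can be done
```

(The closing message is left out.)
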